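# Sort the lunch tins by their undersides

### The arm

A 6-joint arm with a two-finger parallel gripper is mounted at the origin on the work surface. World frame = base frame: x ahead of the robot, y to its left, z up, the work surface at z = 0. Lengths are in m, angles in degrees, forces in N, time in s.
With the tool pointing down it reaches from about 0.375 to 0.9 m from the base axis. Payload 3.1 kg.
Tool frame: the origin (TCP) lies on the centre line of the jaws, within the pads' length; the fingertips stand 19 mm ahead of it and the grasp point (between the pads) is the TCP; z points along the fingers, y is the direction in which the jaws open and shut (so a half turn about z gives the same grasp; the last joint's range is limited). The gripper opens to 87 mm and grips with 3 to 60 N. Pads are 19 mm wide; open, the fingers measure 117 mm over their backs; the gripper's body (75 mm by 190 mm) begins 51 mm behind the grasp point.
Start: joints at [-76.404, 30.224, 82.088, -0, 67.689, -10.227], TCP at [0.252, -0.572, 0.242] pointing down, gripper open.
Joint ranges: [-176.69, 176.69], [-43.24, 126.21], [12.49, 139.97], [-82, 262], [0, 151.66], [-163.58, 163.58]. Speed limits (degrees/s): [159.86, 159.86, 180, 180, 180, 180].

### API

Orientations are given as a 3x3 rotation matrix whose columns are the frame's x, y, z axes.
In Python, from rig import bot gives the robot as it stands.
- The arm moves only by the tool carry_out, never from a script. Its argument "targets" is a list of rows, each a list of 6 numbers: the shift along the tool's x, y, z each as a share of 200 mm, from -1 to 1, then the turn, a rotation vector about the tool's x, y, z each as a share of pi/2 rad, from -1 to 1. In form: [[dx, dy, dz, ax, ay, az], ...]. A call has 1 to 20 rows; each row is the pose to reach, as a shift and turn from the pose measured when the call began, along the tool's axes at that moment; what a row does not reach only later rows make up. A row lasts 1/8 s, in which the tool goes at most 62.5 mm and 10.7 degrees, less where a joint would pass 70% of its speed; a pose out of reach is approached as far as the arm can. A call with a number of a shift or a turn outside -1 to 1 is refused whole. A call with a gripper value outside its range is refused whole. "jaw" is the gripper's target within -1 to 1 (fully open at 1, half-way at 0, shut at -1), set as the call begins (left out, the last holds). The fingers move at their own pace and stop on an object; the grip force is fixed at half the most. Time passes only in rows, so rows that repeat a pose let the fingers close. It gives the time, the measured TCP pose, the force and the opening at its end, in the units of the state.
- bot.read_state(): the state, without advancing time (a new reading comes with each control period).
- bot.capture(name): name is "side" or "top"; returns the picture (384x512x3 uint8, blue, green, red); there is no depth.
- bot.camera_info(name): a dict with "camera_matrix" (3x3 intrinsics, pixels), "k1" (the pictures are not rectified: a ray, as slopes to the right and down, at radius r is drawn at 1 + k1 r^2 times it, then the intrinsics apply), "view" (4x4, takes a point from world to camera coordinates). Camera axes: x right, y down, z forward; pixel columns grow to the right and rows downward; lengths in m; the calibration is good to about 2 mm. A picture is of the moment at which its call begins. camera_info takes no time and is no camera call.
- bot.hand_in(): hands the job in, once; it reports no verdict.
The state is a dict: "time_s": time; "joint_positions": joint angles; "qvel": joint speeds; "tau": joint torques, N m; "position": TCP position; "tcp_rot": TCP orientation; "force": force on the tool from outside, world axes, zero at the start; "moment": the same for the moment, N m; "opening": opening from 0.0 (shut) to 1.0 (fully open).
Only numpy, scipy, OpenCV 4.12 (cv2) and the standard library are available. Lean on these libraries where they do the work, as an engineer would, in place of code of your own. Each camera call takes 0.05 s, during which the arm holds its last target.

### The job

The two grey lunch tins look the same, and only the underside tells whose they are: tip each one up and look at or feel its base. A tin with a raised block in the hollow of its base goes in the rack with the solid pine back, a tin whose base is plain and hollow goes in the rack with the steel wire back; stand each on one of its short ends to drain (both may belong in one rack). Leave the other things on the bench where they are.

Things in the scene. Friction and masses are not known exactly. Their poses are not given: they have to be found in the camera images.
- tin_a_mid (a point): centre (half-way up) of one lunch tin: closed grey-metal box 110 long (own x) x 54 wide (own y) x 52 high (own z, up at the start), 0.2-0.4 kg, flat sides and ends, lying on its base. Its base: a foot rim 5 wide, 20 high, round a hollow 100 x 44, 20 deep. In it there may be a raised block 64 (x) x 30 (y) standing 5 to 18 proud of the hollow's floor, or nothing: the name does not tell
- tin_b_mid (a point): centre (half-way up) of the other lunch tin, which looks the same: same sizes and hollow base. One, both or neither tin has the block, drawn afresh each time: see or feel it. It does not give under 10 N. Rarely (1 in 10) it stands out only 2 to 5: then either rack will do; under 2 counts as plain
- pine_rack_bed (a point): middle of the bed of the fixed pine rack, on the upper face of its 10 mm base. Clear bed 72 (own x) x 174 (own y): both tins fit side by side along own y. A low lip, 12 above the bed, 8 thick, runs along the +x edge and both ends; a solid wooden back stands along the -x edge, 60 above the bed, inner face at own x = -36. Own +x points away from the robot, yaw within 0.2
- wire_rack_bed (a point): middle of the bed of the fixed wire rack, on the upper face of its 10 mm steel base. Same bed, lip and axes as the pine rack; its back, along the -x edge and 60 above the bed, is of round upright and level steel bars
- sippy_cup: two-handled orange cup with a spout lid, 116 high, 115 over its handles; bystander, origin at the middle of its underside
- bamboo_fork: flat bamboo fork 185 long (own x), 26 wide, 6 thick; bystander, origin at the middle of its underside
- butter_dish: lidded white ceramic dish 160 x 100 x 71 high; bystander, origin at the middle of its underside
- jam_jar: jar 68 across, 100 high; bystander, origin at the middle of its underside
- mug: mug 80 across, 90 high, handle on own +y; bystander, origin at the middle of its underside
- egg_cup: egg cup 50 across, 60 high; bystander, origin at the middle of its underside
Not all that is in view belongs to the job. What is shaped like the part that bears tin_a_mid but orange is not meant.

How it is judged (in metres and radians):
At the end, for the whole second after the job is handed in: Each tin stands on a short end (within 0.35 rad) at rest on the bed of its rack: pine if its block stands out over 5 mm, wire if under 2, either in between; its centre within 35 mm (rack x) and 80 mm (rack y) of the bed's middle and 45 to 68 mm above it (((value of joint tin_a_mark above 0.002 m and x of tin_a_mid in the frame of pine_rack_bed between -0.035 and 0.035 m and y of tin_a_mid in the frame of pine_rack_bed between -0.08 and 0.08 m and z of tin_a_mid in the frame of pine_rack_bed between 0.045 and 0.068 m) or (value of joint tin_a_mark below 0.005 m and x of tin_a_mid in the frame of wire_rack_bed between -0.035 and 0.035 m and y of tin_a_mid in the frame of wire_rack_bed between -0.08 and 0.08 m and z of tin_a_mid in the frame of wire_rack_bed between 0.045 and 0.068 m)) and (angle between tin_a_mid's own x axis and vertical below 0.35 rad or angle between tin_a_mid's own x axis and vertical above 2.79 rad) and linear speed of each of tin_a, tin_b below 0.02 m/s and ((value of joint tin_b_mark above 0.002 m and x of tin_b_mid in the frame of pine_rack_bed between -0.035 and 0.035 m and y of tin_b_mid in the frame of pine_rack_bed between -0.08 and 0.08 m and z of tin_b_mid in the frame of pine_rack_bed between 0.045 and 0.068 m) or (value of joint tin_b_mark below 0.005 m and x of tin_b_mid in the frame of wire_rack_bed between -0.035 and 0.035 m and y of tin_b_mid in the frame of wire_rack_bed between -0.08 and 0.08 m and z of tin_b_mid in the frame of wire_rack_bed between 0.045 and 0.068 m)) and (angle between tin_b_mid's own x axis and vertical below 0.35 rad or angle between tin_b_mid's own x axis and vertical above 2.79 rad)); the robot touches nothing.
It fails at once if another thing on the bench (cup, fork, butter dish, jar, mug, egg cup) is shifted by more than 50 mm (distance of any of sippy_cup, bamboo_fork, butter_dish, jam_jar, mug, egg_cup from where it was at the start of the episode above 0.05 m).
It also fails if it takes over 70 s, if anything falls off the work surface, if the arm or the gripper's body presses on something with over 40 N, if the wrist force passes 120 N, or if a joint passes its speed limit or range.

## Working session

There is one attempt and no reset: what is moved stays moved. The work goes in short steps, Python scripts to look and compute and a tool call to move; the robot and the scene stay as the last step left them, time stands still between calls to the robot, and variables do not carry over. Pictures are saved under pics/ and viewed, and the job is handed in when it is done.

Besides the shell and the picture viewer there is one more tool, called after ">>>" by a JSON object that holds its "op" and its "data". carry_out: Moves the arm, as the interface text tells. Shift numbers are shares of 200 mm and turn numbers shares of pi/2 rad, none past 1 either way. Its arguments: {"type":"object","properties":{"targets":{"type":"array"},"jaw":{"type":"number"}},"required":["targets"]}

```bash
ls; mkdir -p pics
python3 - <<'E'
from rig import bot
import cv2,numpy as np
np.set_printoptions(precision=4,suppress=True)
for n in("side","top"):
    cv2.imwrite(f"pics/{n}0.png",bot.capture(n)); c=bot.camera_info(n); print(n,c)
print(bot.read_state())
E
```

```text
pics
side {'camera_matrix': array([[436.1243,   0.    , 261.0514],
       [  0.    , 436.1243, 191.534 ],
       [  0.    ,   0.    ,   1.    ]]), 'k1': 0.00044856270988091697, 'view': array([[-0.9786, -0.2057,  0.0011,  0.5452],
       [-0.1559,  0.7377, -0.6569,  0.1357],
       [ 0.1343, -0.643 , -0.754 ,  1.2737],
       [ 0.    ,  0.    ,  0.    ,  1.    ]])}
top {'camera_matrix': array([[453.9842,   0.    , 257.566 ],
       [  0.    , 453.9842, 186.5128],
       [  0.    ,   0.    ,   1.    ]]), 'k1': -0.1311866822415687, 'view': array([[-0.0029, -1.    ,  0.0082, -0.0348],
       [-0.9974,  0.0023, -0.0723,  0.5775],
       [ 0.0722, -0.0084, -0.9974,  1.0893],
       [ 0.    ,  0.    ,  0.    ,  1.    ]])}
{'time_s': 0.1, 'joint_positions': array([-76.4046,  30.2745,  82.1505,  -0.0003,  67.6894, -10.2271]), 'qvel': array([ 0.0319, -0.2108, -0.1536,  0.1232,  0.0458, -0.0284]), 'tau': array([ -0.0008, -44.0986, -17.715 ,   0.0634,   0.0534,  -0.    ]), 'position': array([ 0.2523, -0.5711,  0.2407]), 'tcp_rot': array([[ 0.9148,  0.4039, -0.0005],
       [ 0.4039, -0.9148,  0.0019],
       [ 0.0004, -0.002 , -1.    ]]), 'force': array([-0.3814,  0.1412, -1.0072]), 'moment': array([-0.0209, -0.0504, -0.0611]), 'opening': 1.0003592649671023}
```

View pics/side0.png

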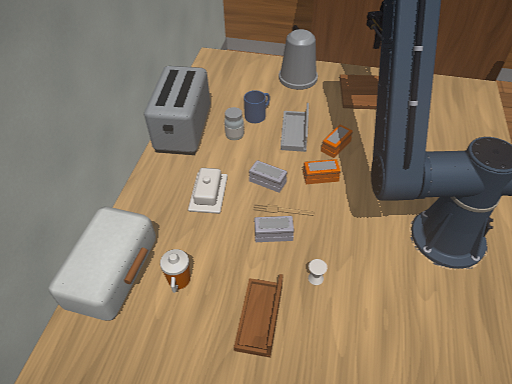

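View pics/top0.png

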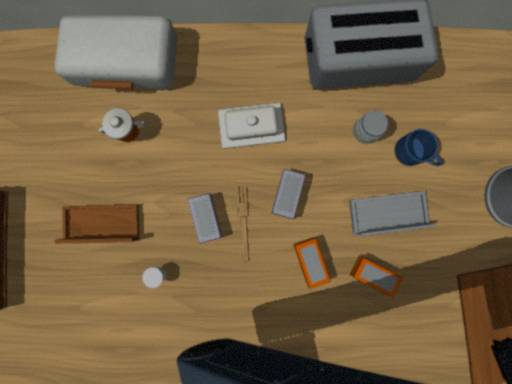

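```bash
cat > h.py <<'E'
from rig import bot
import cv2,numpy as np
np.set_printoptions(precision=4,suppress=True)
def ray(n,uv):
    c=bot.camera_info(n);K=c["camera_matrix"];V=c["view"];k=c["k1"]
    uv=np.atleast_2d(np.float64(uv))
    p=cv2.undistortPoints(uv[:,None],K,np.array([k,0,0,0.]))[:,0]
    d=np.c_[p,np.ones(len(p))]@V[:3,:3]
    return -V[:3,:3].T@V[:3,3],d
def plane(n,uv,z):
    o,d=ray(n,uv); return o+d*((z-o[2])/d[:,2])[:,None]
def proj(n,P):
    c=bot.camera_info(n);V=c["view"]
    return cv2.projectPoints(np.atleast_2d(np.float64(P)),cv2.Rodrigues(V[:3,:3])[0],V[:3,3],c["camera_matrix"],np.array([c["k1"],0,0,0.]))[0][:,0]
def crop(im,f,x0,y0,w,h,s): cv2.imwrite(f,cv2.resize(im[y0:y0+h,x0:x0+w],None,fx=s,fy=s,interpolation=cv2.INTER_CUBIC))
E
python3 - <<'E'
from h import *
im=cv2.imread("pics/top0.png")
for n in("side","top"): print(n,ray(n,[[0,0]])[0])
hsv=cv2.cvtColor(im,cv2.COLOR_BGR2HSV)
m=((hsv[...,1]<75)&(hsv[...,2]>90)).astype(np.uint8)*255
cs,_=cv2.findContours(m,cv2.RETR_EXTERNAL,cv2.CHAIN_APPROX_NONE)
for c in cs:
    if cv2.contourArea(c)>150:
        r=cv2.minAreaRect(c);print(r,cv2.contourArea(c))
crop(im,"pics/c1.png",180,150,140,110,5)
crop(im,"pics/c2.png",40,180,120,80,6)
crop(im,"pics/c3.png",330,170,120,80,6)
E
```

```text
side [0.3837 0.831  1.0488]
top [ 0.4972 -0.027   1.1285]
((152.376708984375, 277.17120361328125), (20.95036506652832, 21.418529510498047), 69.44395446777344) 342.5
((374.60003662109375, 275.29998779296875), (25.491178512573242, 14.310834884643555), 26.56505012512207) 246.5
((312.7000427246094, 263.1000061035156), (35.417503356933594, 14.54647445678711), 71.56504821777344) 467.0
((203.61764526367188, 217.9706268310547), (46.80937194824219, 22.55581283569336), 75.96376037597656) 982.5
((391.4846496582031, 212.87693786621094), (38.07866287231445, 81.61485290527344), 82.87498474121094) 2442.0
((288.0422668457031, 193.5115203857422), (22.97891616821289, 46.3963623046875), 15.255118370056152) 996.0
((499.0, 196.49998474121094), (60.99999237060547, 23.999996185302734), 90.0) 154.0
((370.0000305175781, 126.0), (26.870054244995117, 36.769554138183594), 45.0) 743.5
((116.60001373291016, 122.80001068115234), (29.516094207763672, 31.304948806762695), 26.56505012512207) 715.5
((251.2029266357422, 125.09197235107422), (39.96561050415039, 64.87725830078125), 83.41805267333984) 2430.5
((469.5, 15.0), (30.0, 83.0), 90.0) 2168.5
((217.5, 41.0), (82.0, 435.0), 90.0) 20742.5
```

View pics/c1.png

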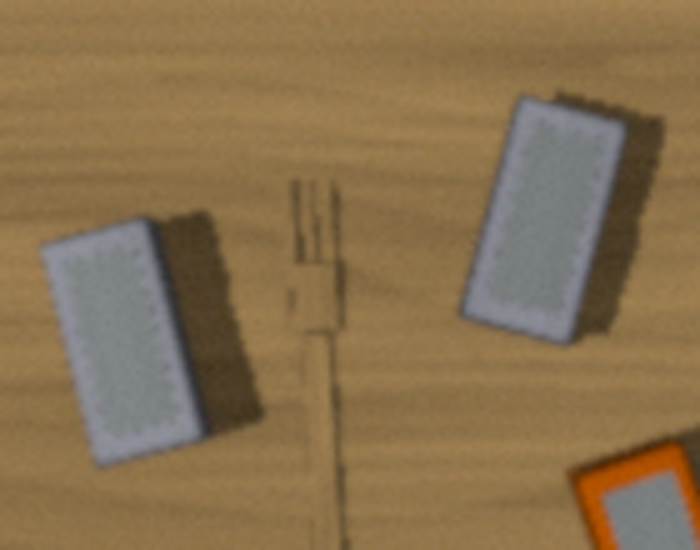

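View pics/c2.png

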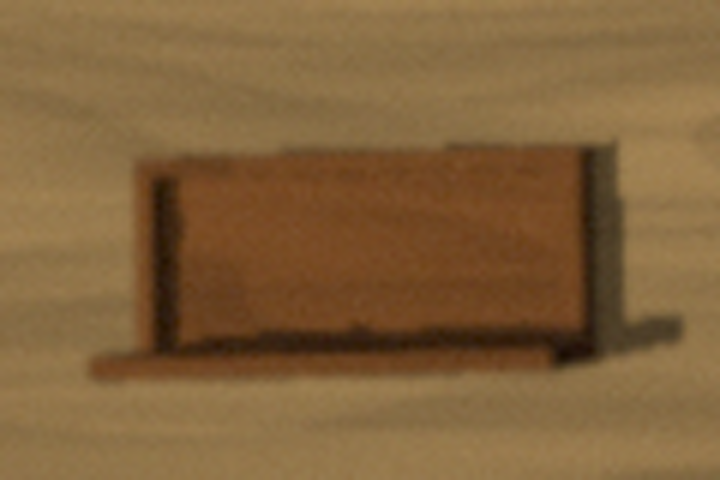

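View pics/c3.png

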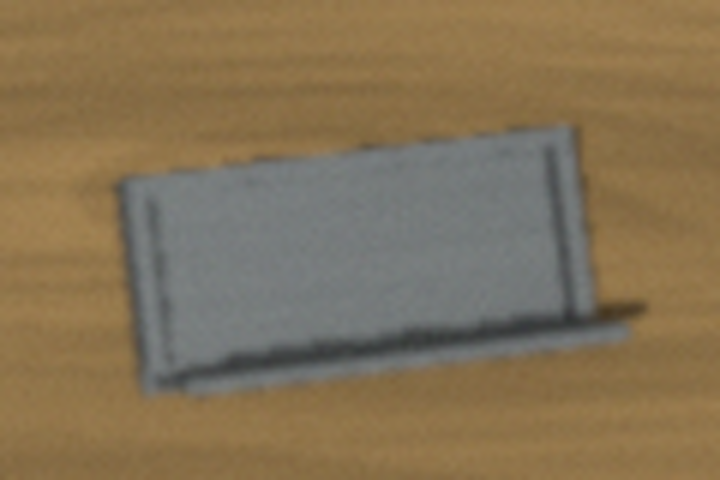

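Run:
```python
from h import *
f=lambda pts,s,o: (np.array(pts)+.5)/s-.5+o
for nm,p in dict(left=[(42,245),(150,218),(207,437),(98,465)],right=[(520,97),(626,123),(570,343),(463,315)]).items():
    P=plane("top",f(p,5,(180,150)),.052); c=P.mean(0); e=P[0]+P[1]-P[2]-P[3]
    print(nm,c,np.degrees(np.arctan2(e[1],e[0])),[np.linalg.norm(P[i]-P[i-1]) for i in range(4)])
P=plane("top",f([(90,362),(553,350),(90,378),(553,368)],6,(40,180)),.07);print("pineback",P)
P=plane("top",f([(137,162),(585,148),(155,180),(178,180)],6,(40,180)),.022);print("pinelip",P)
P=plane("top",f([(190,380),(628,325),(190,393),(630,338)],6,(330,170)),.07);print("wireback",P)
P=plane("top",f([(123,180),(573,126),(597,318),(148,390)],6,(330,170)),.022);print("wirelip",P)
s=cv2.imread("pics/side0.png")
crop(s,"pics/s1.png",225,265,75,95,7);crop(s,"pics/s2.png",270,95,80,70,8)
```

```text
left [0.5012 0.0901 0.052 ] 14.665942468503914 [np.float64(0.10764632845054199), np.float64(0.053000840452757055), np.float64(0.10725897593188931), np.float64(0.05326839997913922)]
right [ 0.5586 -0.1098  0.052 ] -14.888107386991102 [np.float64(0.10746898897522138), np.float64(0.05214709214071154), np.float64(0.10831950875987585), np.float64(0.05245873268997724)]
pineback [[0.4476 0.4474 0.07  ]
 [0.4539 0.259  0.07  ]
 [0.4413 0.4474 0.07  ]
 [0.4469 0.2589 0.07  ]]
pinelip [[0.5284 0.45   0.022 ]
 [0.5344 0.2596 0.022 ]
 [0.5209 0.4419 0.022 ]
 [0.521  0.432  0.022 ]]
wireback [[ 0.4643 -0.2787  0.07  ]
 [ 0.484  -0.4567  0.07  ]
 [ 0.4592 -0.2786  0.07  ]
 [ 0.4788 -0.4574  0.07  ]]
wirelip [[ 0.5447 -0.2635  0.022 ]
 [ 0.5662 -0.4545  0.022 ]
 [ 0.4864 -0.4628  0.022 ]
 [ 0.4589 -0.2727  0.022 ]]
```

View pics/s1.png

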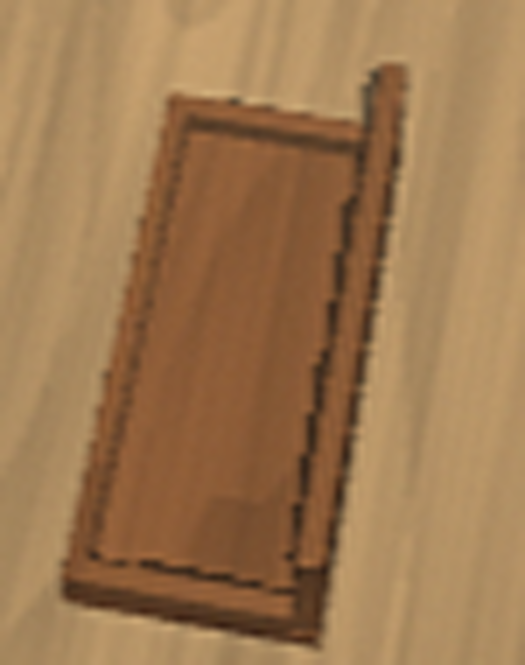

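View pics/s2.png

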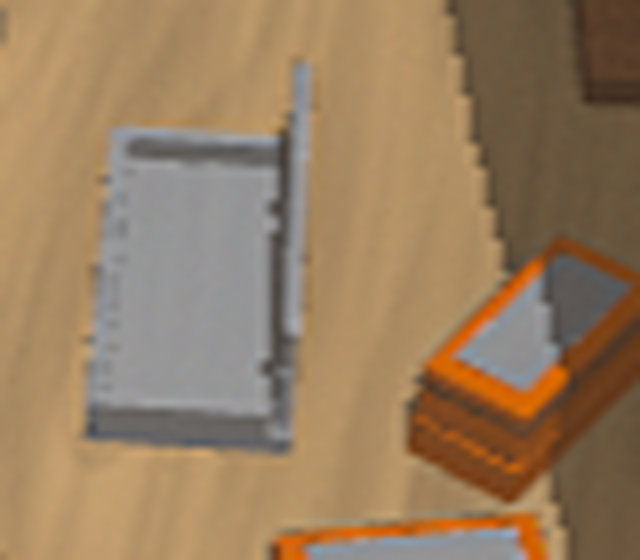

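```bash
cat >> h.py <<'E'
from scipy.spatial.transform import Rotation as R
def pose(yaw,a):
    "yaw deg; a: deg tool z leaning; z=-sin a x - cos a z (a=0 down, a=-90 forward)"
    a=np.radians(a); M=R.from_euler('z',yaw,degrees=True).as_matrix()
    x=M[:,0];Z=np.array([0,0,1.]);
    X=np.cos(a)*x-np.sin(a)*Z; z=-np.sin(a)*x-np.cos(a)*Z
    return np.c_[X,np.cross(z,X),z]
def delta(p,Rt,s=None):
    s=s or bot.read_state(); R0=s["tcp_rot"]
    d=R0.T@(np.array(p)-s["position"])/.2
    r=R.from_matrix(R0.T@Rt).as_rotvec()/(np.pi/2)
    return np.round(np.r_[d,r],3)
def off(c,yaw,dx,dy=0):
    return np.array(c[:2])+R.from_euler('z',yaw,degrees=True).as_matrix()[:2,:2]@[dx,dy]
def st():
    s=bot.read_state();print(s["time_s"],s["position"],"q",s["joint_positions"],"F",s["force"],"op",s["opening"]);print(s["tcp_rot"])
TR=(.5586,-.1098,-14.9);TL=(.5012,.0901,14.7)
PINE=(.4873,.354,1.8);WIRE=(.511,-.364,6.4)
E
python3 - <<'E'
from h import *
xy=off(TR,TR[2],.022); print(xy)
print(list(delta([*xy,.16],pose(TR[2],20))))
print(plane("top",[[486,196]],.1), plane("top",[[375,275]],.05),plane("top",[[430,150]],.09))
E
```

```text
[ 0.5799 -0.1155]
[np.float64(2.418), np.float64(-1.422), np.float64(0.407), np.float64(0.074), np.float64(-0.213), np.float64(0.426)]
[[ 0.548  -0.5752  0.1   ]] [[ 0.3629 -0.3158  0.05  ]] [[ 0.658  -0.4436  0.09  ]]
```

>>> {"op": "carry_out", "data": {"targets": [[0.9,-0.55,0,0,0,0],[0.9,-0.55,0,0,0,0],[0.9,-0.55,0,0,0,0.2],[0.9,-0.55,0,0,0,0.2]], "jaw": 1}}

```text
time_s: 0.6
position: [0.3736, -0.3943, 0.2405]
tcp_rot: [[0.995, 0.1, -0.001], [0.1, -0.995, 0.004], [-0.001, -0.004, -1.0]]
force: [-0.1, -0.3, 0.1]
opening: 0.999
```

Run:
```python
from h import *
st()
xy=off(TR,TR[2],.022)
print(list(delta([*xy,.16],pose(TR[2],20))))
```

```text
0.6 [ 0.3736 -0.3943  0.2405] q [-58.3713  24.0876  93.7939   0.0728  62.3655  25.8813] F [-0.093  -0.3157  0.0896] op 0.9988819592474574
[[ 0.995   0.0996 -0.0013]
 [ 0.0996 -0.995   0.0043]
 [-0.0009 -0.0044 -1.    ]]
[np.float64(1.165), np.float64(-1.283), np.float64(0.407), np.float64(0.037), np.float64(-0.219), np.float64(0.227)]
```

>>> {"op": "carry_out", "data": {"targets": [[0.9,-0.98,0.15,0.02,-0.1,0.15],[0.9,-0.98,0.15,0.03,-0.2,0.22],[0.9,-0.98,0.15,0.037,-0.219,0.227],[0.9,-0.98,0.15,0.037,-0.219,0.227],[0.9,-0.98,0.15,0.037,-0.219,0.227],[0.9,-0.98,0.15,0.037,-0.219,0.227]]}}

```text
time_s: 1.35
position: [0.534, -0.1785, 0.2101]
tcp_rot: [[0.909, -0.252, -0.333], [-0.237, -0.968, 0.087], [-0.344, -0.0, -0.939]]
force: [-0.6, -0.4, -0.1]
opening: 0.999
```

Run:
```python
from h import *
st()
xy=off(TR,TR[2],.022)
print(list(delta([*xy,.12],pose(TR[2],20))))
print(list(delta([*xy,.031],pose(TR[2],20))))
im=bot.capture("top");crop(im,"pics/t1.png",180,100,200,150,4)
```

```text
1.35 [ 0.534  -0.1785  0.2101] q [-27.5791  36.0857  79.1584  -4.4215  84.4095  78.229 ] F [-0.5765 -0.4151 -0.1347] op 0.9988596646187918
[[ 0.9087 -0.2524 -0.3325]
 [-0.2369 -0.9676  0.0871]
 [-0.3437 -0.0004 -0.9391]]
[np.float64(0.289), np.float64(-0.363), np.float64(0.374), np.float64(0.001), np.float64(0.001), np.float64(0.003)]
[np.float64(0.441), np.float64(-0.362), np.float64(0.792), np.float64(0.001), np.float64(0.001), np.float64(0.003)]
```

View pics/t1.png

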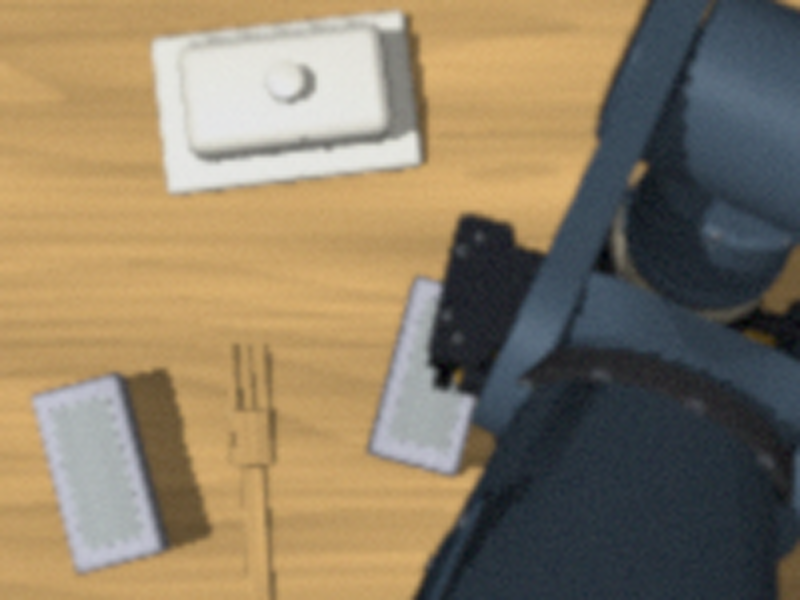

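>>> {"op": "carry_out", "data": {"targets": [[0.289,-0.363,0.374,0,0,0],[0.289,-0.363,0.374,0,0,0],[0.289,-0.363,0.374,0,0,0],[0.34,-0.363,0.5,0,0,0],[0.39,-0.363,0.64,0,0,0],[0.441,-0.362,0.792,0,0,0],[0.441,-0.362,0.792,0,0,0]]}}

```text
time_s: 2.28
position: [0.577, -0.119, 0.0307]
tcp_rot: [[0.906, -0.256, -0.336], [-0.241, -0.967, 0.088], [-0.348, 0.001, -0.938]]
force: [-0.1, 0.0, -0.0]
opening: 0.997
```

Run:
```python
from h import *
st()
xy=off(TR,TR[2],.022)
print(list(delta([*xy,.031],pose(TR[2],20))))
im=bot.capture("side");crop(im,"pics/t2.png",200,100,200,150,4)
```

```text
2.275 [ 0.577  -0.119   0.0307] q [-21.3681  51.2504  79.7029  -2.4737  69.2742  84.7728] F [-0.1122  0.0325 -0.0442] op 0.9966585788214319
[[ 0.9063 -0.2562 -0.3362]
 [-0.2405 -0.9666  0.0882]
 [-0.3475  0.0009 -0.9377]]
[np.float64(0.008), np.float64(-0.021), np.float64(-0.004), np.float64(0.001), np.float64(0.004), np.float64(0.0)]
```

View pics/t2.png

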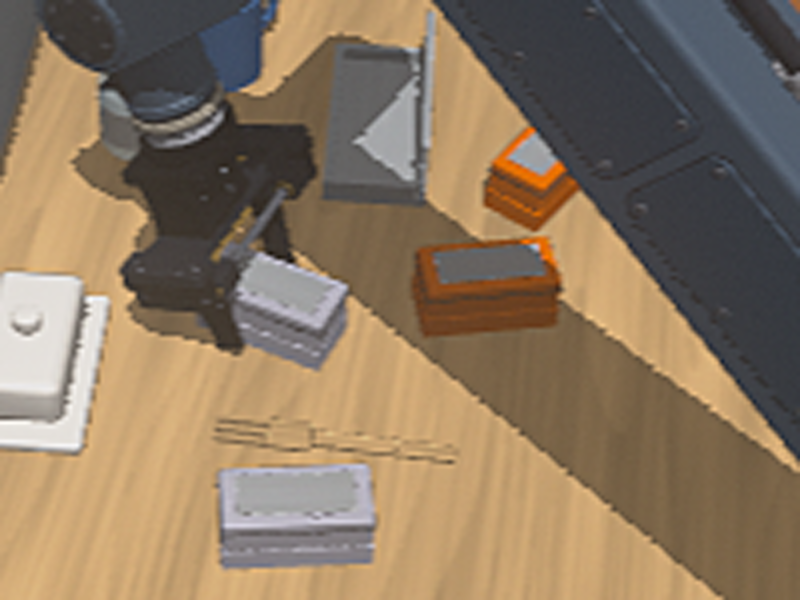

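>>> {"op": "carry_out", "data": {"targets": [[0,-0.015,0,0,0,0],[0,-0.015,0,0,0,0],[0,-0.015,0,0,0,0],[0,-0.015,0,0,0,0],[0,-0.015,0,0,0,0],[0,-0.015,0,0,0,0],[0,-0.015,0,0,0,0]], "jaw": -1}}

```text
time_s: 3.2
position: [0.5794, -0.116, 0.0324]
tcp_rot: [[0.907, -0.256, -0.333], [-0.241, -0.967, 0.088], [-0.344, 0.001, -0.939]]
force: [0.1, 0.9, 5.1]
opening: 0.62
```

Run:
```python
from h import *
st()
s=bot.read_state();p=s["position"]
print(list(delta([p[0],p[1],.2],s["tcp_rot"])))
print(list(delta([.45,.05,.35],pose(30,0))))
```

```text
3.2 [ 0.5794 -0.116   0.0324] q [-21.0751  51.122   79.568   -2.3244  69.3526  84.9767] F [0.1275 0.8939 5.1005] op 0.6201132937386589
[[ 0.9075 -0.2561 -0.333 ]
 [-0.2407 -0.9666  0.0876]
 [-0.3443  0.0006 -0.9389]]
[np.float64(-0.288), np.float64(0.001), np.float64(-0.787), np.float64(0.0), np.float64(0.0), np.float64(0.0)]
[np.float64(-1.334), np.float64(-0.636), np.float64(-1.203), np.float64(-0.087), np.float64(0.212), np.float64(-0.493)]
```

>>> {"op": "carry_out", "data": {"targets": [[-0.07,0,-0.2,0,0,0],[-0.18,0,-0.5,0,0,0],[-0.29,0,-0.79,0,0,0],[-0.5,-0.2,-1.0,0,0.1,-0.1],[-0.7,-0.3,-1.0,-0.03,0.15,-0.2],[-0.9,-0.45,-1.0,-0.06,0.2,-0.3],[-0.98,-0.6,-1.0,-0.08,0.21,-0.4],[-0.98,-0.64,-1.0,-0.087,0.212,-0.493],[-0.98,-0.64,-1.0,-0.087,0.212,-0.493],[-0.98,-0.64,-1.0,-0.087,0.212,-0.493]]}}

```text
time_s: 4.45
position: [0.5006, 0.0369, 0.2868]
tcp_rot: [[0.867, 0.498, -0.002], [0.498, -0.867, -0.0], [-0.002, -0.001, -1.0]]
force: [-0.3, 0.0, -2.6]
opening: 0.615
```

Run:
```python
from h import *
st()
print(list(delta([.33,.28,.45],pose(65,0))))
print(list(delta([.33,.28,.45],pose(65,-60))))
```

```text
4.45 [0.5006 0.0369 0.2868] q [-8.5395 17.5402 96.104  -0.0442 66.4863 51.6217] F [-0.2577  0.0299 -2.587 ] op 0.6145203024141148
[[ 0.8673  0.4978 -0.0024]
 [ 0.4978 -0.8673 -0.0004]
 [-0.0022 -0.0009 -1.    ]]
[np.float64(-0.137), np.float64(-1.48), np.float64(-0.815), np.float64(-0.001), np.float64(0.001), np.float64(-0.39)]
[np.float64(-0.137), np.float64(-1.48), np.float64(-0.815), np.float64(0.203), np.float64(0.646), np.float64(-0.354)]
```

>>> {"op": "carry_out", "data": {"targets": [[0,-0.3,-0.3,0,0,-0.05],[0,-0.6,-0.6,0.03,0.1,-0.15],[-0.1,-0.9,-0.8,0.07,0.2,-0.2],[-0.1,-0.99,-0.8,0.1,0.3,-0.25],[-0.1,-0.99,-0.8,0.14,0.4,-0.3],[-0.1,-0.99,-0.8,0.17,0.5,-0.33],[-0.1,-0.99,-0.8,0.2,0.64,-0.35],[-0.1,-0.99,-0.8,0.2,0.64,-0.35],[-0.1,-0.99,-0.8,0.2,0.64,-0.35]]}}

```text
time_s: 5.58
position: [0.3853, 0.1972, 0.4455]
tcp_rot: [[0.226, 0.901, 0.369], [0.459, -0.433, 0.776], [0.859, -0.006, -0.512]]
force: [-0.3, 0.1, -3.8]
opening: 0.616
```

Run:
```python
from h import *
st()
print(list(delta([.33,.3,.45],pose(65,-110))))
cv2.imwrite("pics/t3.png",bot.capture("side"))
```

```text
5.575 [0.3853 0.1972 0.4455] q [-28.431   -4.8598 119.691   60.6242  79.9639 -22.6288] F [-0.2627  0.0986 -3.7948] op 0.6158524772694711
[[ 0.2259  0.9015  0.3692]
 [ 0.459  -0.4328  0.7759]
 [ 0.8592 -0.0058 -0.5116]]
[np.float64(0.193), np.float64(-0.472), np.float64(0.285), np.float64(0.007), np.float64(0.564), np.float64(-0.004)]
```

View pics/t3.png

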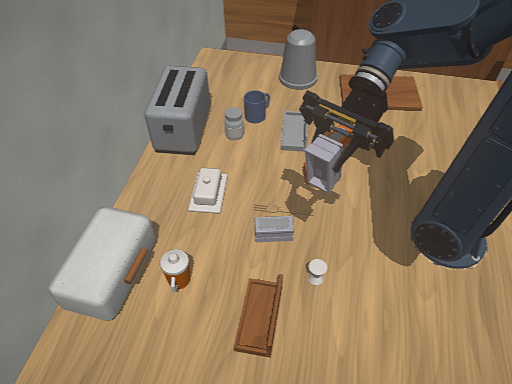

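Tin now shows its far end at (325,150), base turning into view; tip further.

>>> {"op": "carry_out", "data": {"targets": [[0.1,-0.2,0.1,0,0.1,0],[0.19,-0.47,0.28,0,0.2,0],[0.19,-0.47,0.28,0,0.3,0],[0.19,-0.47,0.28,0,0.4,0],[0.19,-0.47,0.28,0,0.5,0],[0.19,-0.47,0.28,0,0.56,0],[0.19,-0.47,0.28,0,0.56,0]]}}

```text
time_s: 6.5
position: [0.3796, 0.3108, 0.4649]
tcp_rot: [[-0.134, 0.915, 0.38], [-0.299, -0.403, 0.865], [0.945, 0.002, 0.327]]
force: [-0.0, 0.8, -3.3]
opening: 0.619
```

Run:
```python
from h import *
st()
im=bot.capture("side");cv2.imwrite("pics/t4.png",im)
s=bot.read_state();u=proj("side",s["position"])[0].astype(int);print(u)
crop(im,"pics/t4c.png",max(u[0]-50,0),max(u[1]-40,0),100,80,7)
```

```text
6.5 [0.3796 0.3108 0.4649] q [-10.4487  31.462  139.6226 106.0645 106.8479 -81.0527] F [-0.0352  0.7639 -3.314 ] op 0.6192000446829258
[[-0.1336  0.9153  0.3799]
 [-0.2989 -0.4027  0.8651]
 [ 0.9449  0.002   0.3274]]
[324 191]
```

View pics/t4.png

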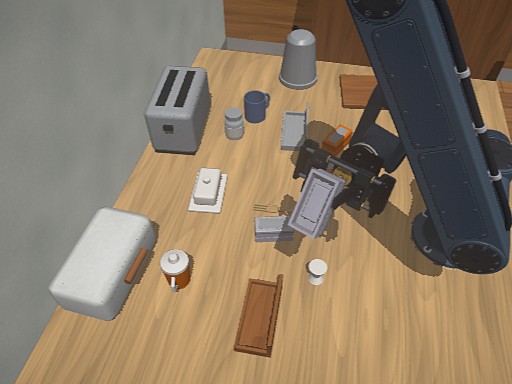

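View pics/t4c.png

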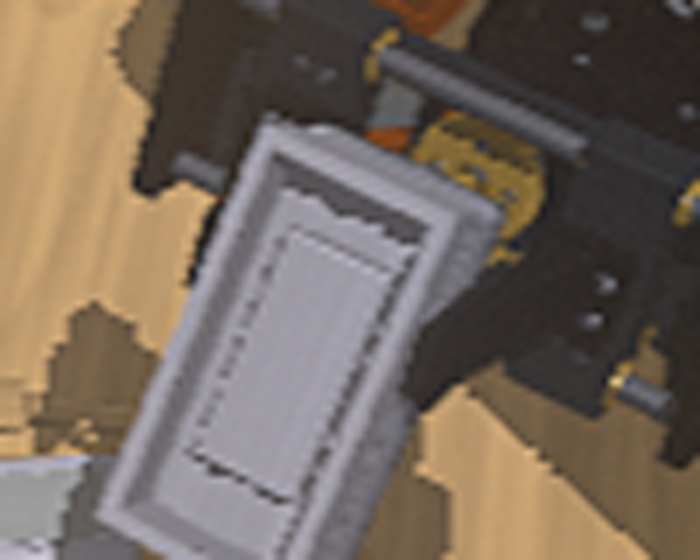

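Run:
```python
from h import *
print(list(delta([.36,.48,.6],pose(75,-75))))
```

```text
[np.float64(0.39), np.float64(-0.42), np.float64(0.917), np.float64(0.098), np.float64(-0.379), np.float64(0.007)]
```

>>> {"op": "carry_out", "data": {"targets": [[0.1,-0.1,0.2,0,-0.1,0],[0.2,-0.2,0.4,0.03,-0.2,0],[0.3,-0.3,0.6,0.06,-0.3,0],[0.35,-0.4,0.8,0.1,-0.38,0],[0.39,-0.42,0.91,0.1,-0.38,0],[0.39,-0.42,0.91,0.1,-0.38,0],[0.39,-0.42,0.91,0.1,-0.38,0]]}}

```text
time_s: 7.42
position: [0.3564, 0.4777, 0.5993]
tcp_rot: [[0.057, 0.967, 0.249], [0.257, -0.255, 0.932], [0.965, 0.011, -0.263]]
force: [-0.1, -1.1, -4.7]
opening: 0.616
```

Run:
```python
from h import *
st()
im=bot.capture("side");cv2.imwrite("pics/t5.png",im)
s=bot.read_state();u=proj("side",s["position"])[0].astype(int);print(u)
crop(im,"pics/t5c.png",max(u[0]-55,0),max(u[1]-40,0),110,80,7)
```

```text
7.425 [0.3564 0.4777 0.5993] q [ 18.2339  -2.5338 103.5685  78.9789  55.3191  -3.6775] F [-0.0916 -1.0737 -4.6938] op 0.6162066059797384
[[ 0.0567  0.9668  0.2493]
 [ 0.2573 -0.2554  0.932 ]
 [ 0.9647  0.0113 -0.2632]]
[336 222]
```

View pics/t5c.png

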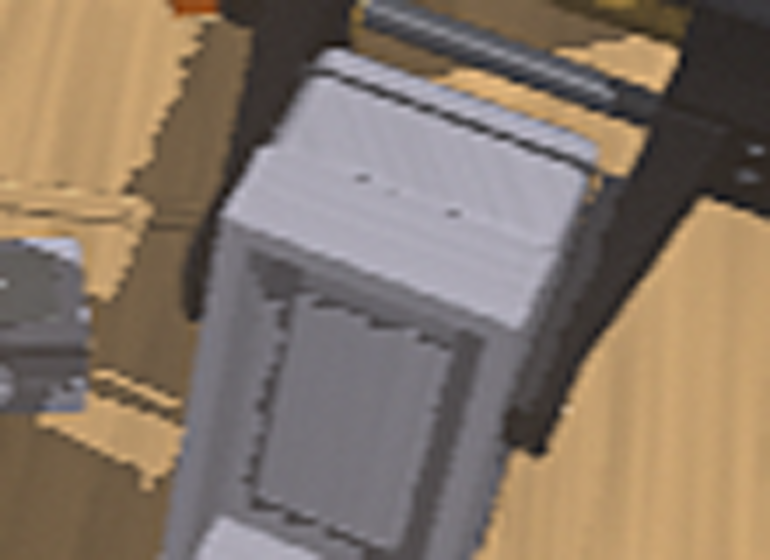

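Run:
```python
from h import *
im=cv2.imread("pics/t4.png");crop(im,"pics/a.png",284,162,66,84,7)
im=cv2.imread("pics/t5.png");crop(im,"pics/b.png",295,190,90,85,7)
```

```text
(no output)
```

View pics/a.png

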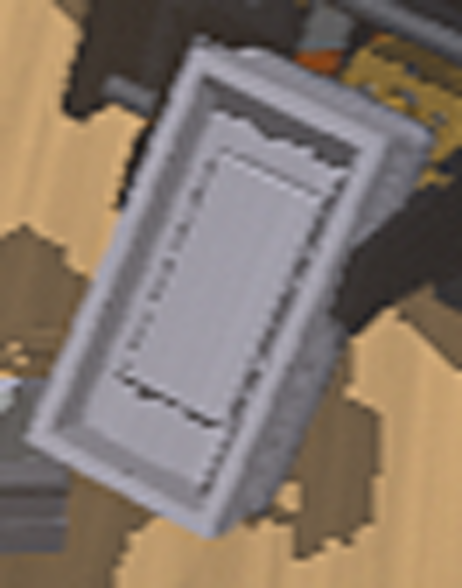

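View pics/b.png

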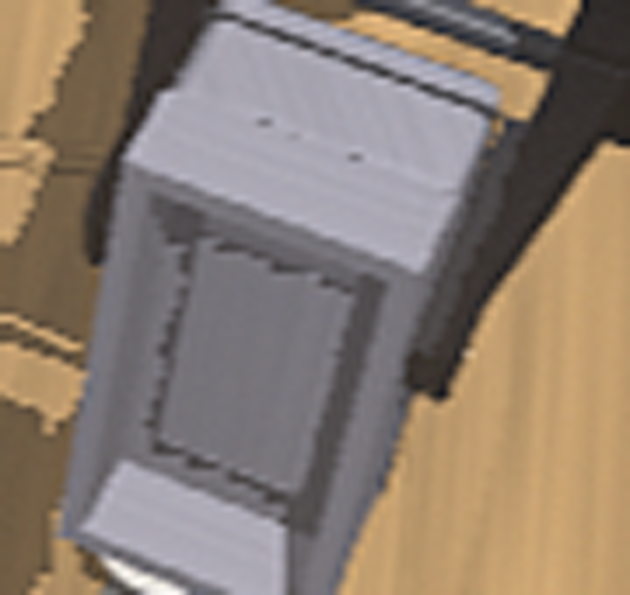

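```bash
python3 - <<'E'
from h import *
im=cv2.imread("pics/t5.png");crop(im,"pics/b2.png",295,200,80,85,7)
cat=None
E
cat >> h.py <<'E'
def block(px_rim,px_blk,n="side"):
    "rim corners TL TR BR BL, block top corners same order, in image px"
    c=bot.camera_info(n);K=c["camera_matrix"];D=np.array([c["k1"],0,0,0.])
    obj=np.array([[-.027,-.055,0],[.027,-.055,0],[.027,.055,0],[-.027,.055,0]])
    ok,rv,tv=cv2.solvePnP(obj,np.float64(px_rim),K,D,flags=cv2.SOLVEPNP_ITERATIVE)
    M=cv2.Rodrigues(rv)[0]; rp=cv2.projectPoints(obj,rv,tv,K,D)[0][:,0]-px_rim
    print("PnP resid",np.abs(rp).max(),"t",tv.ravel(),"n",M[:,2])
    p=cv2.undistortPoints(np.float64(px_blk)[:,None],K,D)[:,0];d=np.c_[p,np.ones(len(p))]@M;o=-M.T@tv.ravel()
    for w in np.arange(0,.0221,.002):
        q=o+d*((w-o[2])/d[:,2])[:,None]
        b=np.array([[-.015,-.032],[.015,-.032],[.015,.032],[-.015,.032]])
        m=q.mean(0)[:2]*1e3
        print("proud %.0f"%(20-w*1e3),"centre",m,"rms err",1e3*np.sqrt(((q[:,:2]-b)**2).mean()))
E
python3 - <<'E'
from h import *
f=lambda p,o:(np.array(p)+.5)/7-.5+o
block(f([(197,45),(385,128),(213,533),(30,437)],(284,162)),f([(222,150),(325,192),(220,425),(122,375)],(284,162)))
E
```

```text
PnP resid 0.18594711623177318 t [0.0909 0.0195 0.7673] n [0.4531 0.0183 0.8913]
proud 20 centre [ 4.1148 -2.2433] rms err 3.3774278062112724
proud 18 centre [ 3.4603 -1.9368] rms err 2.872605465473485
proud 16 centre [ 2.8057 -1.6303] rms err 2.372418664932932
proud 14 centre [ 2.1512 -1.3238] rms err 1.8805698791938565
proud 12 centre [ 1.4966 -1.0173] rms err 1.4058379731303117
proud 10 centre [ 0.842  -0.7107] rms err 0.9735924867284992
proud 8 centre [ 0.1875 -0.4042] rms err 0.6716016982468924
proud 6 centre [-0.4671 -0.0977] rms err 0.6970508871790017
proud 4 centre [-1.1216  0.2088] rms err 1.025853607928995
proud 2 centre [-1.7762  0.5153] rms err 1.4664705581223918
proud 0 centre [-2.4308  0.8218] rms err 1.9443149842897696
proud -2 centre [-3.0853  1.1283] rms err 2.437591066151692
```

View pics/b2.png

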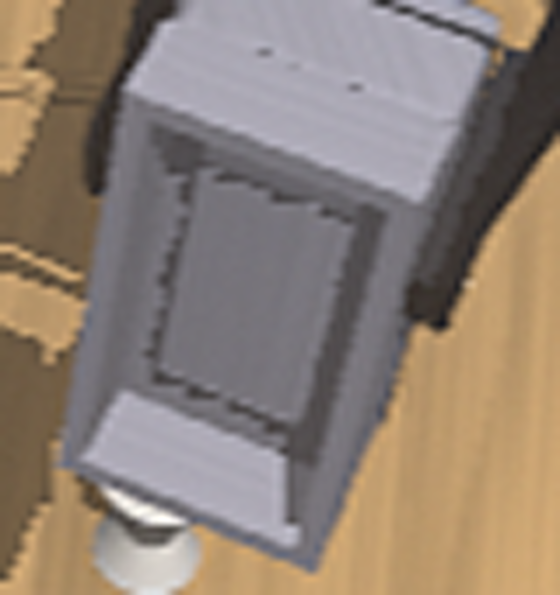

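Run:
```python
from h import *
f=lambda p,o:(np.array(p)+.5)/7-.5+o
block(f([(125,88),(418,200),(315,570),(65,465)],(295,200)),f([(198,170),(355,218),(297,425),(160,378)],(295,200)))
```

```text
PnP resid 0.1913853962244616 t [0.0861 0.0745 0.5705] n [ 0.4559 -0.6047  0.6531]
proud 20 centre [  2.88   -13.6421] rms err 10.05895735712051
proud 18 centre [  2.4875 -11.2883] rms err 8.389437964235718
proud 16 centre [ 2.095  -8.9344] rms err 6.731251245641799
proud 14 centre [ 1.7025 -6.5806] rms err 5.095472994821244
proud 12 centre [ 1.31   -4.2267] rms err 3.513541586882708
proud 10 centre [ 0.9174 -1.8728] rms err 2.110244454408029
proud 8 centre [0.5249 0.481 ] rms err 1.5127182701246213
proud 6 centre [0.1324 2.8349] rms err 2.4187867216812418
proud 4 centre [-0.2601  5.1887] rms err 3.8909856820602498
proud 2 centre [-0.6526  7.5426] rms err 5.4914513276380355
proud 0 centre [-1.0451  9.8965] rms err 7.1343768839641015
proud -2 centre [-1.4376 12.2503] rms err 8.796002335940383
```

```bash
cat >> h.py <<'E'
def tinpose(px_rim,n,s):
    c=bot.camera_info(n);K=c["camera_matrix"];D=np.array([c["k1"],0,0,0.]);V=c["view"]
    obj=np.array([[-.027,-.055,0],[.027,-.055,0],[.027,.055,0],[-.027,.055,0]])
    ok,rv,tv=cv2.solvePnP(obj,np.float64(px_rim),K,D)
    M=V[:3,:3].T@cv2.Rodrigues(rv)[0]; b=V[:3,:3].T@(tv.ravel()-V[:3,3])
    up=-M[:,1]; into=M[:,2]; cen=b+.026*into
    Rt=s["tcp_rot"]
    print("tin long axis in tool",Rt.T@up,"into in tool",Rt.T@into,"centre-TCP in tool mm",1e3*Rt.T@(cen-s["position"]))
E
python3 - <<'E'
from h import *
f=lambda p,o:(np.array(p)+.5)/7-.5+o
s=bot.read_state()
tinpose(f([(125,88),(418,200),(315,570),(65,465)],(295,200)),"side",s)
a=np.radians(20);print("expected axis",[np.cos(a),0,-np.sin(a)],"centre",1e3*np.array([[np.cos(a),0,-np.sin(a)],[-np.sin(a),0,-np.cos(a)]]).T@[-.0217,-.0057])
print(list(delta([.42,.33,.3],pose(1.8,-70))))
E
```

```text
tin long axis in tool [ 0.9348  0.0212 -0.3544] into in tool [-0.3543 -0.0096 -0.9351] centre-TCP in tool mm [-29.6891   0.1931   7.2827]
expected axis [np.float64(0.9396926207859084), 0, np.float64(-0.3420201433256687)] centre [-18.4418   0.      12.7781]
[np.float64(-1.608), np.float64(0.479), np.float64(-0.215), np.float64(-0.775), np.float64(-0.048), np.float64(0.252)]
```

>>> {"op": "carry_out", "data": {"targets": [[-0.2,0.1,0,-0.1,0,0.03],[-0.4,0.2,-0.1,-0.2,0,0.06],[-0.6,0.3,-0.2,-0.3,-0.02,0.1],[-0.8,0.4,-0.2,-0.4,-0.03,0.13],[-0.98,0.48,-0.2,-0.5,-0.03,0.16],[-0.98,0.48,-0.2,-0.6,-0.04,0.2],[-0.98,0.48,-0.2,-0.7,-0.05,0.23],[-0.98,0.48,-0.2,-0.775,-0.05,0.25],[-0.98,0.48,-0.2,-0.775,-0.05,0.25],[-0.98,0.48,-0.2,-0.775,-0.05,0.25]]}}

```text
time_s: 8.72
position: [0.4329, 0.3675, 0.4301]
tcp_rot: [[0.264, 0.311, 0.913], [0.047, -0.95, 0.31], [0.963, -0.038, -0.265]]
force: [0.8, -0.2, -2.8]
opening: 0.619
```

Run:
```python
from h import *
st()
xy=off(PINE,1.8,-.0007,.042);print(xy)
print(list(delta([*xy,.22],pose(1.8,-70))))
```

```text
8.725 [0.4329 0.3675 0.4301] q [  38.597     9.343   123.0457  218.2465   31.9522 -116.0296] F [ 0.845  -0.166  -2.7649] op 0.6187284101827228
[[ 0.2636  0.311   0.9131]
 [ 0.0475 -0.9496  0.3097]
 [ 0.9635 -0.0383 -0.265 ]]
[0.4853 0.396 ]
[np.float64(-0.937), np.float64(-0.013), np.float64(0.562), np.float64(-0.18), np.float64(-0.047), np.float64(0.032)]
```

>>> {"op": "carry_out", "data": {"targets": [[-0.1,0,0.06,-0.06,-0.02,0.01],[-0.3,0,0.2,-0.12,-0.03,0.02],[-0.5,0,0.3,-0.18,-0.047,0.03],[-0.7,0,0.45,-0.18,-0.047,0.032],[-0.94,-0.01,0.56,-0.18,-0.047,0.032],[-0.94,-0.01,0.56,-0.18,-0.047,0.032],[-0.94,-0.01,0.56,-0.18,-0.047,0.032],[-0.94,-0.01,0.56,-0.18,-0.047,0.032]]}}

```text
time_s: 9.72
position: [0.4854, 0.3947, 0.2234]
tcp_rot: [[0.337, 0.031, 0.941], [0.007, -1.0, 0.03], [0.941, -0.004, -0.337]]
force: [0.3, 0.3, -3.6]
opening: 0.621
```

Run:
```python
from h import *
st()
xy=off(PINE,1.8,-.0007,.042)
for z in (.13,.09,.087):print(list(delta([*xy,z],pose(1.8,-70))))
im=bot.capture("side");crop(im,"pics/p1.png",200,150,170,220,3)
im=bot.capture("top");crop(im,"pics/p2.png",20,120,180,180,4)
```

```text
9.725 [0.4854 0.3947 0.2234] q [  46.2636   39.9668  116.6859  233.7317   54.8278 -109.6061] F [ 0.3263  0.3249 -3.6191] op 0.6209078402328219
[[ 0.3372  0.0306  0.9409]
 [ 0.0067 -0.9995  0.0301]
 [ 0.9414 -0.0039 -0.3372]]
[np.float64(-0.44), np.float64(-0.004), np.float64(0.157), np.float64(-0.0), np.float64(-0.003), np.float64(-0.002)]
[np.float64(-0.628), np.float64(-0.004), np.float64(0.225), np.float64(-0.0), np.float64(-0.003), np.float64(-0.002)]
[np.float64(-0.642), np.float64(-0.004), np.float64(0.23), np.float64(-0.0), np.float64(-0.003), np.float64(-0.002)]
```

View pics/p1.png

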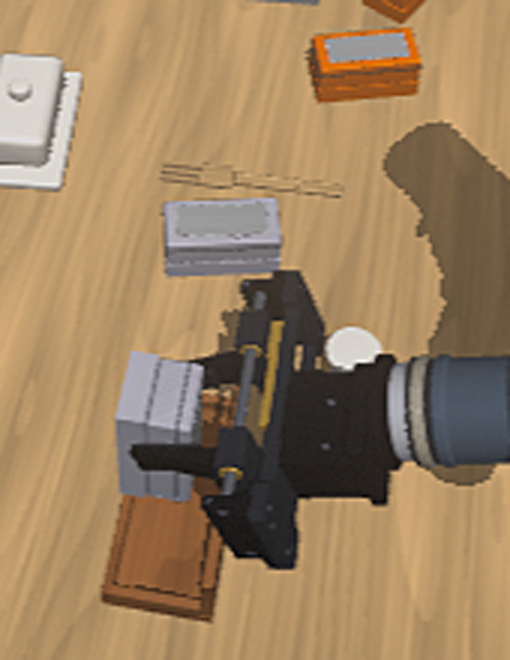

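View pics/p2.png

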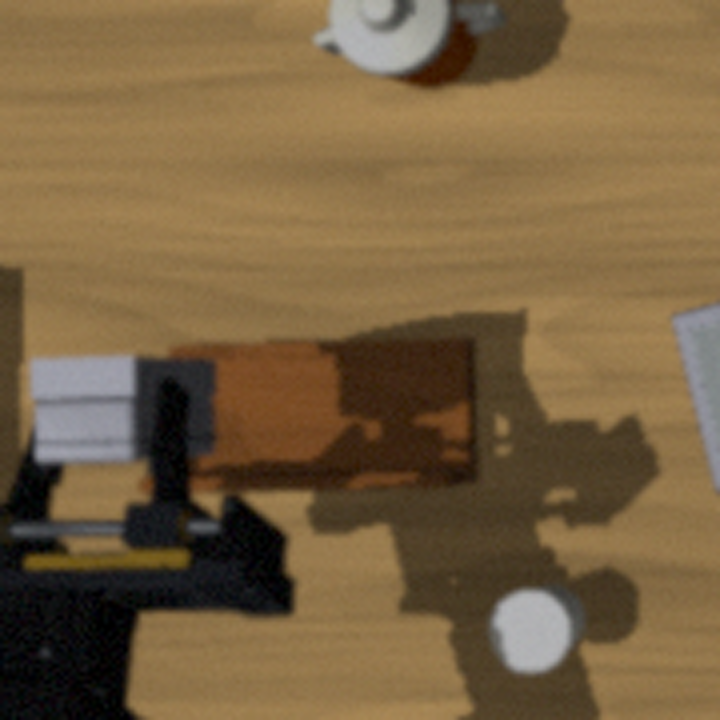

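Run:
```python
from h import *
P=plane("top",(np.array([(32,359),(135,358),(137,460),(38,460)])+.5)/4-.5+(20,120),.2567);print(P,P.mean(0),off(PINE,1.8,.005,.042))
```

```text
[[0.516  0.4216 0.2567]
 [0.5167 0.3674 0.2567]
 [0.4667 0.3654 0.2567]
 [0.4661 0.4173 0.2567]] [0.4914 0.3929 0.2567] [0.491  0.3961]
```

>>> {"op": "carry_out", "data": {"targets": [[-0.1,0,0.036,0,0,0],[-0.22,0,0.08,0,0,0],[-0.34,0,0.12,0,0,0],[-0.44,0,0.157,0,0,0],[-0.52,0,0.187,0,0,0],[-0.58,0,0.208,0,0,0],[-0.6,0,0.215,0,0,0],[-0.61,0,0.218,0,0,0],[-0.62,0,0.222,0,0,0],[-0.628,0,0.225,0,0,0],[-0.628,0,0.225,0,0,0]]}}

```text
time_s: 11.2
position: [0.4852, 0.3957, 0.0899]
tcp_rot: [[0.337, 0.031, 0.941], [0.007, -0.999, 0.031], [0.941, -0.004, -0.337]]
force: [0.2, -0.5, -4.6]
opening: 0.618
```

Run:
```python
from h import *
st()
xy=off(PINE,1.8,-.0007,.042)
for z in (.09,.085):print(list(delta([*xy,z],pose(1.8,-70))))
```

```text
11.2 [0.4852 0.3957 0.0899] q [ 46.3491  57.6533 115.6952 226.385   65.617  -94.8544] F [ 0.1919 -0.4973 -4.6198] op 0.6178275665646208
[[ 0.3372  0.0314  0.9409]
 [ 0.0066 -0.9995  0.031 ]
 [ 0.9414 -0.0042 -0.3373]]
[np.float64(0.001), np.float64(-0.001), np.float64(0.0), np.float64(-0.001), np.float64(-0.003), np.float64(-0.003)]
[np.float64(-0.023), np.float64(-0.001), np.float64(0.009), np.float64(-0.001), np.float64(-0.003), np.float64(-0.003)]
```

>>> {"op": "carry_out", "data": {"targets": [[-0.007,0,0.002,0,0,0],[-0.014,0,0.004,0,0,0],[-0.014,0,0.004,0,0,0]]}}

```text
time_s: 11.58
position: [0.4851, 0.3958, 0.0871]
tcp_rot: [[0.337, 0.031, 0.941], [0.007, -0.999, 0.031], [0.942, -0.004, -0.337]]
force: [-0.1, 0.2, -3.1]
opening: 0.621
```

>>> {"op": "carry_out", "data": {"targets": [[-0.005,0,0.002,0,0,0],[-0.01,0,0.003,0,0,0],[-0.01,0,0.003,0,0,0]]}}

```text
time_s: 11.95
position: [0.4852, 0.3959, 0.0869]
tcp_rot: [[0.333, 0.032, 0.943], [0.006, -0.999, 0.031], [0.943, -0.004, -0.333]]
force: [-3.0, -0.5, 4.9]
opening: 0.621
```

>>> {"op": "carry_out", "data": {"targets": [[0,0,0,0,0,0],[0,0,0,0,0,0],[0,0,0,0,0,0],[0,0,0,0,0,0]], "jaw": 0.8}}

```text
time_s: 12.45
position: [0.4853, 0.3959, 0.0868]
tcp_rot: [[0.332, 0.031, 0.943], [0.006, -0.999, 0.031], [0.943, -0.004, -0.333]]
force: [0.3, 0.2, 1.1]
opening: 0.888
```

Run:
```python
from h import *
st()
im=bot.capture("side");crop(im,"pics/p3.png",200,200,130,170,4)
im=bot.capture("top");crop(im,"pics/p4.png",20,120,180,180,4)
```

```text
12.45 [0.4853 0.3959 0.0868] q [ 46.392   58.2327 115.5849 226.2444  66.2337 -94.4642] F [0.2656 0.2102 1.0984] op 0.8877347202551901
[[ 0.3325  0.0314  0.9426]
 [ 0.0063 -0.9995  0.0311]
 [ 0.9431 -0.0044 -0.3325]]
```

View pics/p3.png

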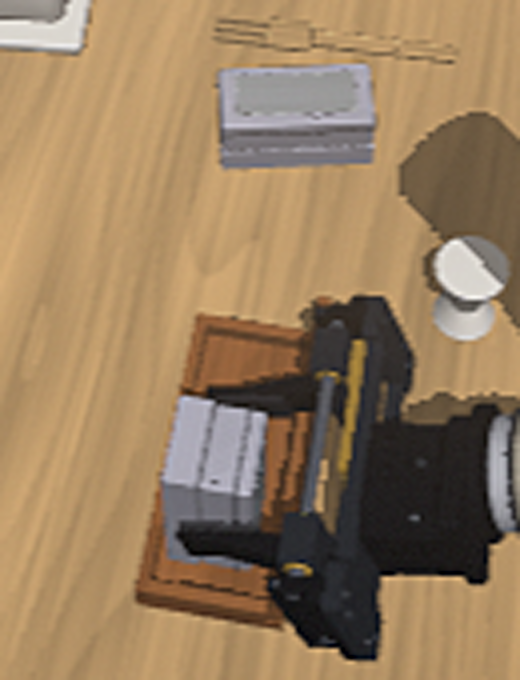

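View pics/p4.png

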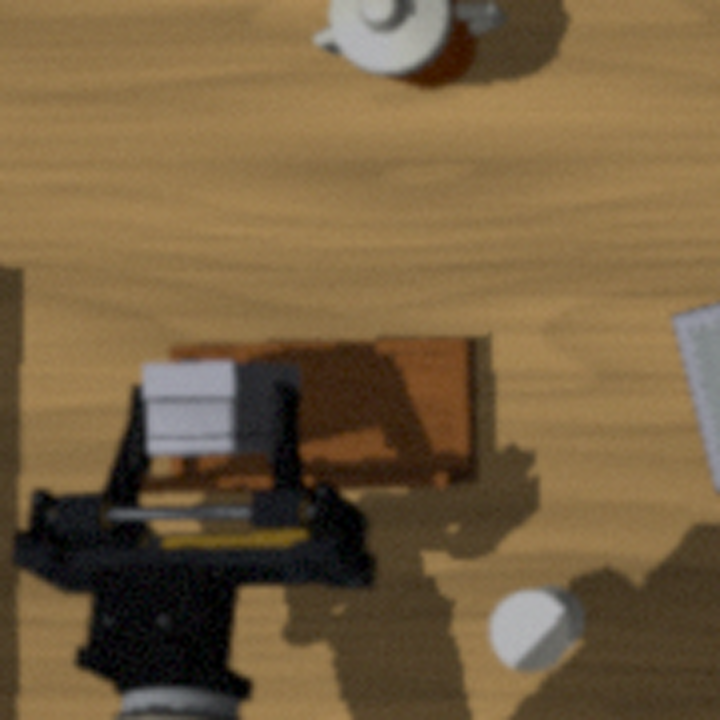

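>>> {"op": "carry_out", "data": {"targets": [[0.01,0,-0.05,0,0,0],[0.02,0,-0.15,0,0,0],[0.03,0,-0.27,0,0,0],[0.05,0,-0.4,0,0,0],[0.15,0,-0.5,0,0,0],[0.35,0,-0.5,0,0,0],[0.6,0,-0.5,0,0,0],[0.8,0,-0.5,0,0,0],[0.8,0,-0.5,0,0,0]]}}

```text
time_s: 13.68
position: [0.4439, 0.3939, 0.275]
tcp_rot: [[0.328, 0.031, 0.944], [0.001, -0.999, 0.033], [0.945, -0.01, -0.328]]
force: [-0.2, 0.5, 0.0]
opening: 0.898
```

Run:
```python
from h import *
st()
xy=off(TL,TL[2],.022)
print(list(delta([.44,.2,.28],pose(TL[2],-20))))
im=bot.capture("side");crop(im,"pics/p5.png",200,200,130,170,4)
```

```text
13.675 [0.4439 0.3939 0.275 ] q [  50.4707   32.9624  118.4816  240.9192   54.028  -115.6512] F [-0.1506  0.4845  0.0104] op 0.898142000507221
[[ 0.328   0.0314  0.9441]
 [ 0.0011 -0.9995  0.0329]
 [ 0.9447 -0.0098 -0.3279]]
[np.float64(0.016), np.float64(0.968), np.float64(-0.058), np.float64(0.101), np.float64(-0.563), np.float64(-0.109)]
```

View pics/p5.png

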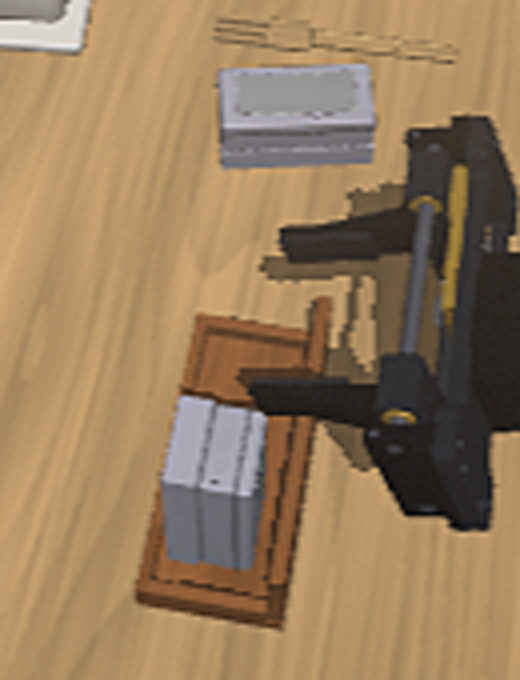

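Run:
```python
from h import *
print(list(delta([.38,.33,.45],pose(70,-72))))
```

```text
[np.float64(0.731), np.float64(0.301), np.float64(-0.602), np.float64(0.716), np.float64(0.011), np.float64(-0.246)]
```

>>> {"op": "carry_out", "data": {"targets": [[0.2,0.05,-0.1,0.1,0,-0.03],[0.4,0.1,-0.3,0.2,0,-0.07],[0.6,0.2,-0.4,0.3,0,-0.1],[0.73,0.3,-0.6,0.4,0,-0.14],[0.73,0.3,-0.6,0.5,0,-0.17],[0.73,0.3,-0.6,0.6,0,-0.2],[0.73,0.3,-0.6,0.7,0,-0.24],[0.73,0.3,-0.6,0.716,0.01,-0.246],[0.73,0.3,-0.6,0.716,0.01,-0.246]]}}

```text
time_s: 14.85
position: [0.3802, 0.333, 0.4503]
tcp_rot: [[0.136, 0.834, 0.534], [0.207, -0.551, 0.808], [0.969, 0.001, -0.248]]
force: [1.6, 1.2, 1.0]
opening: 0.899
```

Run:
```python
from h import *
st()
print(list(delta([.40,.18,.42],pose(60,-45))))
```

```text
14.85 [0.3802 0.333  0.4503] q [ -2.4176  -0.1362 130.5891  99.2915  57.2488 -39.2581] F [1.6273 1.1582 1.0084] op 0.8989660359933066
[[ 0.1355  0.8343  0.5343]
 [ 0.2073 -0.5513  0.8082]
 [ 0.9688  0.0012 -0.2477]]
[np.float64(-0.292), np.float64(0.504), np.float64(-0.528), np.float64(0.034), np.float64(-0.341), np.float64(-0.019)]
```

>>> {"op": "carry_out", "data": {"targets": [[-0.1,0.15,-0.15,0,-0.1,0],[-0.2,0.3,-0.3,0.01,-0.2,0],[-0.29,0.5,-0.53,0.03,-0.3,-0.02],[-0.29,0.5,-0.53,0.034,-0.34,-0.02],[-0.29,0.5,-0.53,0.034,-0.34,-0.02],[-0.29,0.5,-0.53,0.034,-0.34,-0.02]]}}

```text
time_s: 15.6
position: [0.3974, 0.1817, 0.4189]
tcp_rot: [[0.353, 0.867, 0.35], [0.612, -0.498, 0.615], [0.708, -0.003, -0.706]]
force: [1.0, -0.2, -0.2]
opening: 0.898
```

Run:
```python
from h import *
st()
print(list(delta([.5,.09,.3],pose(14.7,0))))
```

```text
15.6 [0.3974 0.1817 0.4189] q [-20.8869  -5.4235 114.9326  48.0152  70.2654  -7.9912] F [ 1.0187 -0.2214 -0.1953] op 0.8984269725700305
[[ 0.3533  0.8674  0.3504]
 [ 0.6116 -0.4975  0.6152]
 [ 0.7079 -0.003  -0.7063]]
[np.float64(-0.52), np.float64(0.675), np.float64(0.318), np.float64(-0.2), np.float64(-0.473), np.float64(0.478)]
```

>>> {"op": "carry_out", "data": {"targets": [[-0.1,0.1,0.1,-0.03,-0.1,0.07],[-0.2,0.3,0.15,-0.07,-0.2,0.15],[-0.3,0.5,0.2,-0.12,-0.3,0.25],[-0.4,0.6,0.3,-0.15,-0.4,0.35],[-0.52,0.67,0.32,-0.2,-0.47,0.45],[-0.52,0.67,0.32,-0.2,-0.47,0.478],[-0.52,0.67,0.32,-0.2,-0.47,0.478],[-0.52,0.67,0.32,-0.2,-0.47,0.478]], "jaw": 1}}

```text
time_s: 16.6
position: [0.4979, 0.0916, 0.2989]
tcp_rot: [[0.967, 0.256, 0.002], [0.256, -0.967, 0.004], [0.003, -0.004, -1.0]]
force: [0.1, 0.1, -0.2]
opening: 0.999
```

Run:
```python
from h import *
st()
xy=off(TL,TL[2],.022);print(xy)
for z in (.13,.031): print(list(delta([*xy,z],pose(14.7,20))))
```

```text
16.6 [0.4979 0.0916 0.2989] q [-2.391  16.9827 94.7797  0.2798 68.1574 72.6583] F [ 0.131   0.0791 -0.2329] op 0.9988399198867693
[[ 0.9666  0.2562  0.0016]
 [ 0.2562 -0.9666  0.0045]
 [ 0.0027 -0.0039 -1.    ]]
[0.5225 0.0957]
[np.float64(0.122), np.float64(0.015), np.float64(0.845), np.float64(-0.002), np.float64(-0.224), np.float64(0.002)]
[np.float64(0.121), np.float64(0.017), np.float64(1.34), np.float64(-0.002), np.float64(-0.224), np.float64(0.002)]
```

>>> {"op": "carry_out", "data": {"targets": [[0.05,0.01,0.2,0,-0.1,0],[0.12,0.015,0.45,0,-0.2,0],[0.122,0.015,0.7,0,-0.224,0],[0.122,0.015,0.845,0,-0.224,0],[0.122,0.015,0.845,0,-0.224,0],[0.122,0.015,0.845,0,-0.224,0]]}}

```text
time_s: 17.35
position: [0.5228, 0.0956, 0.1314]
tcp_rot: [[0.909, 0.256, -0.33], [0.243, -0.967, -0.084], [-0.34, -0.004, -0.94]]
force: [-0.1, -0.1, 0.7]
opening: 1.0
```

Run:
```python
from h import *
st()
xy=off(TL,TL[2],.022)
for z in (.13,.08,.031): print(list(delta([*xy,z],pose(14.7,20))))
```

```text
17.35 [0.5228 0.0956 0.1314] q [ 0.7918 39.5603 87.4043 -4.7531 72.4674 78.0984] F [-0.0906 -0.138   0.7317] op 1.0004210625036567
[[ 0.9086  0.2565 -0.3296]
 [ 0.2425 -0.9665 -0.0836]
 [-0.34   -0.004  -0.9404]]
[np.float64(0.001), np.float64(-0.001), np.float64(0.007), np.float64(-0.002), np.float64(-0.001), np.float64(0.003)]
[np.float64(0.086), np.float64(0.0), np.float64(0.242), np.float64(-0.002), np.float64(-0.001), np.float64(0.003)]
[np.float64(0.169), np.float64(0.001), np.float64(0.473), np.float64(-0.002), np.float64(-0.001), np.float64(0.003)]
```

>>> {"op": "carry_out", "data": {"targets": [[0.04,0,0.12,0,0,0],[0.086,0,0.242,0,0,0],[0.13,0,0.36,0,0,0],[0.169,0,0.473,0,0,0],[0.169,0,0.473,0,0,0],[0.169,0,0.473,0,0,0]]}}

```text
time_s: 18.1
position: [0.5236, 0.0959, 0.0328]
tcp_rot: [[0.91, 0.257, -0.326], [0.243, -0.967, -0.083], [-0.337, -0.003, -0.942]]
force: [-0.2, 1.2, 1.0]
opening: 0.997
```

>>> {"op": "carry_out", "data": {"targets": [[0,0,0,0,0,0],[0,0,0,0,0,0],[0,0,0,0,0,0],[0,0,0,0,0,0],[0,0,0,0,0,0],[0,0,0,0,0,0]], "jaw": -1}}

```text
time_s: 18.85
position: [0.5235, 0.0964, 0.033]
tcp_rot: [[0.91, 0.256, -0.327], [0.242, -0.967, -0.082], [-0.337, -0.004, -0.941]]
force: [0.1, 2.9, 3.4]
opening: 0.62
```

Run:
```python
from h import *
st()
s=bot.read_state();d=s["position"][:2]-np.array(TL[:2]);c,q=np.cos(np.radians(14.7)),np.sin(np.radians(14.7));print("offset",d[0]*c+d[1]*q,-d[0]*q+d[1]*c)
p=s["position"];print(list(delta([p[0],p[1],.23],s["tcp_rot"])))
print(list(delta([.40,.18,.42],pose(60,-45))))
```

```text
18.85 [0.5235 0.0964 0.033 ] q [ 0.839  47.9785 89.2946 -5.0427 62.0281 79.0984] F [0.0628 2.8602 3.3878] op 0.6201492203203657
[[ 0.9098  0.2558 -0.3269]
 [ 0.2422 -0.9667 -0.0824]
 [-0.3371 -0.0042 -0.9415]]
offset 0.02313222204546521 0.0004827267604770851
[np.float64(-0.332), np.float64(-0.004), np.float64(-0.928), np.float64(0.0), np.float64(0.0), np.float64(0.0)]
[np.float64(-1.113), np.float64(-0.57), np.float64(-1.655), np.float64(0.113), np.float64(0.679), np.float64(-0.516)]
```

>>> {"op": "carry_out", "data": {"targets": [[-0.05,0,-0.13,0,0,0],[-0.15,0,-0.4,0,0,0],[-0.25,0,-0.7,0,0,0],[-0.4,-0.1,-0.95,0.02,0.12,-0.09],[-0.6,-0.2,-0.98,0.04,0.23,-0.18],[-0.8,-0.35,-0.98,0.06,0.33,-0.26],[-0.98,-0.5,-0.98,0.08,0.43,-0.35],[-0.98,-0.57,-0.98,0.1,0.55,-0.43],[-0.98,-0.57,-0.98,0.11,0.68,-0.51],[-0.98,-0.57,-0.98,0.11,0.68,-0.51]]}}

```text
time_s: 20.1
position: [0.3767, 0.1763, 0.2821]
tcp_rot: [[0.494, 0.818, 0.293], [0.638, -0.571, 0.517], [0.59, -0.068, -0.805]]
force: [0.3, 0.1, -4.2]
opening: 0.617
```

Run:
```python
from h import *
st()
print(list(delta([.38,.31,.465],pose(66,-109))))
```

```text
20.1 [0.3767 0.1763 0.2821] q [-16.6553   5.6095 126.3661  48.66    50.4483 -13.3898] F [ 0.2681  0.1217 -4.1831] op 0.617106047663941
[[ 0.4943  0.8184  0.2931]
 [ 0.6384 -0.5706  0.5166]
 [ 0.59   -0.0682 -0.8045]]
[np.float64(0.975), np.float64(-0.431), np.float64(-0.385), np.float64(0.11), np.float64(0.801), np.float64(-0.083)]
```

>>> {"op": "carry_out", "data": {"targets": [[0.2,-0.1,-0.1,0.01,0.1,-0.01],[0.4,-0.2,-0.2,0.03,0.2,-0.02],[0.6,-0.3,-0.25,0.04,0.3,-0.03],[0.8,-0.4,-0.35,0.05,0.4,-0.04],[0.97,-0.43,-0.38,0.07,0.5,-0.05],[0.97,-0.43,-0.38,0.08,0.6,-0.06],[0.97,-0.43,-0.38,0.1,0.7,-0.07],[0.97,-0.43,-0.38,0.11,0.8,-0.08],[0.97,-0.43,-0.38,0.11,0.8,-0.08],[0.97,-0.43,-0.38,0.11,0.8,-0.08]]}}

```text
time_s: 21.35
position: [0.3792, 0.3104, 0.4636]
tcp_rot: [[-0.127, 0.914, 0.385], [-0.295, -0.406, 0.865], [0.947, -0.004, 0.321]]
force: [-0.8, 0.5, -3.7]
opening: 0.618
```

Run:
```python
from h import *
st()
im=bot.capture("side");cv2.imwrite("pics/q1.png",im)
s=bot.read_state();u=proj("side",s["position"])[0].astype(int);print(u)
crop(im,"pics/q1c.png",u[0]-45,u[1]-35,90,85,7)
```

```text
21.35 [0.3792 0.3104 0.4636] q [-10.6147  31.4036 139.9171 106.0732 106.5214 -80.9303] F [-0.8275  0.4502 -3.6777] op 0.6183147816534
[[-0.1265  0.914   0.3854]
 [-0.2952 -0.4056  0.865 ]
 [ 0.947  -0.0043  0.3212]]
[323 191]
```

View pics/q1c.png

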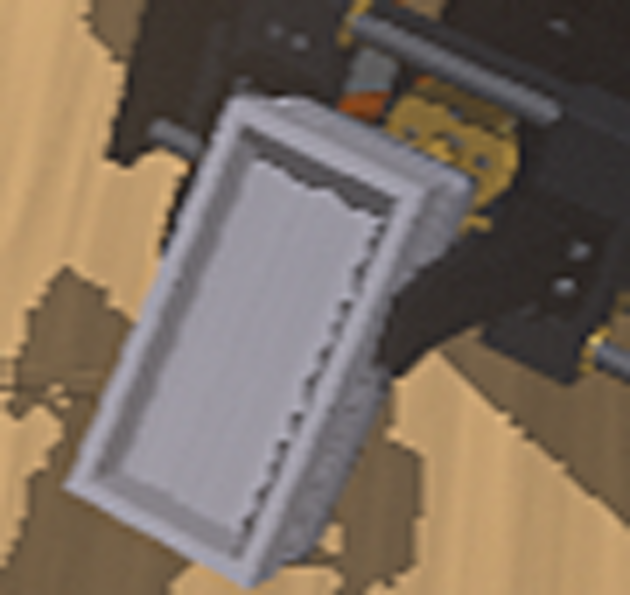

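Run:
```python
from h import *
print(list(delta([.42,.13,.42],pose(45,-80))))
```

```text
[np.float64(0.027), np.float64(0.556), np.float64(-0.773), np.float64(-0.236), np.float64(-0.316), np.float64(-0.019)]
```

>>> {"op": "carry_out", "data": {"targets": [[0,0.1,-0.15,-0.05,-0.08,0],[0,0.25,-0.3,-0.1,-0.15,0],[0,0.4,-0.5,-0.15,-0.22,0],[0.02,0.5,-0.7,-0.2,-0.3,-0.01],[0.027,0.556,-0.77,-0.236,-0.316,-0.02],[0.027,0.556,-0.77,-0.236,-0.316,-0.02],[0.027,0.556,-0.77,-0.236,-0.316,-0.02]]}}

```text
time_s: 22.28
position: [0.4189, 0.132, 0.4209]
tcp_rot: [[0.119, 0.708, 0.697], [0.126, -0.707, 0.696], [0.985, 0.005, -0.173]]
force: [0.4, 0.7, -3.9]
opening: 0.62
```

Run:
```python
from h import *
st()
print(list(delta([.46,-.03,.38],pose(25,-75))))
```

```text
22.275 [0.4189 0.132  0.4209] q [-46.0182   7.0511 138.3155  83.4645  82.3653 -55.3263] F [ 0.4167  0.6774 -3.8579] op 0.6195828921143626
[[ 0.1188  0.7076  0.6965]
 [ 0.1264 -0.7066  0.6963]
 [ 0.9848  0.0053 -0.1734]]
[np.float64(-0.28), np.float64(0.716), np.float64(-0.385), np.float64(-0.217), np.float64(-0.056), np.float64(0.051)]
```

>>> {"op": "carry_out", "data": {"targets": [[-0.05,0.2,-0.1,-0.05,-0.01,0.01],[-0.15,0.4,-0.2,-0.1,-0.03,0.02],[-0.25,0.6,-0.3,-0.16,-0.04,0.04],[-0.28,0.716,-0.385,-0.217,-0.056,0.05],[-0.28,0.716,-0.385,-0.217,-0.056,0.05],[-0.28,0.716,-0.385,-0.217,-0.056,0.05]]}}

```text
time_s: 23.02
position: [0.4595, -0.028, 0.3799]
tcp_rot: [[0.233, 0.426, 0.874], [0.111, -0.905, 0.411], [0.966, 0.001, -0.259]]
force: [0.9, -0.7, -3.6]
opening: 0.619
```

Run:
```python
from h import *
st()
print(list(delta([.49,-.2,.32],pose(12,-70))))
```

```text
23.025 [ 0.4595 -0.028   0.3799] q [-60.6909  12.3563 136.6822  85.6277  75.0837 -57.9969] F [ 0.9358 -0.732  -3.649 ] op 0.6186838304779486
[[ 0.2335  0.426   0.8741]
 [ 0.1112 -0.9047  0.4113]
 [ 0.966   0.0012 -0.2586]]
[np.float64(-0.349), np.float64(0.843), np.float64(-0.143), np.float64(-0.14), np.float64(-0.056), np.float64(0.045)]
```

>>> {"op": "carry_out", "data": {"targets": [[-0.1,0.2,-0.03,-0.03,-0.01,0.01],[-0.2,0.45,-0.07,-0.07,-0.03,0.02],[-0.3,0.7,-0.1,-0.1,-0.04,0.03],[-0.35,0.84,-0.14,-0.14,-0.056,0.045],[-0.35,0.84,-0.14,-0.14,-0.056,0.045],[-0.35,0.84,-0.14,-0.14,-0.056,0.045]]}}

```text
time_s: 23.78
position: [0.4901, -0.1968, 0.3198]
tcp_rot: [[0.335, 0.211, 0.918], [0.071, -0.977, 0.199], [0.94, -0.002, -0.342]]
force: [1.2, 0.1, -3.9]
opening: 0.618
```

Run:
```python
from h import *
st()
xy=off(WIRE,6.4,-.003,.015);print(xy)
print(list(delta([*xy,.23],pose(6.4,-70.3))))
```

```text
23.775 [ 0.4901 -0.1968  0.3198] q [-67.2082  23.0307 127.7025  88.9318  67.4913 -58.5423] F [ 1.2421  0.1321 -3.9452] op 0.6178484250107115
[[ 0.335   0.2113  0.9182]
 [ 0.0707 -0.9774  0.1991]
 [ 0.9396 -0.0018 -0.3424]]
[ 0.5063 -0.3494]
[np.float64(-0.448), np.float64(0.764), np.float64(0.076), np.float64(-0.061), np.float64(0.004), np.float64(0.021)]
```

>>> {"op": "carry_out", "data": {"targets": [[-0.1,0.2,0.01,-0.02,0,0.005],[-0.2,0.4,0.03,-0.04,0,0.01],[-0.32,0.6,0.05,-0.06,0,0.015],[-0.448,0.764,0.076,-0.061,0.004,0.021],[-0.448,0.764,0.076,-0.061,0.004,0.021],[-0.448,0.764,0.076,-0.061,0.004,0.021],[-0.448,0.764,0.076,-0.061,0.004,0.021]]}}

```text
time_s: 24.65
position: [0.5064, -0.3476, 0.2309]
tcp_rot: [[0.334, 0.113, 0.936], [0.037, -0.994, 0.107], [0.942, -0.001, -0.336]]
force: [-0.6, 0.1, -3.5]
opening: 0.618
```

Run:
```python
from h import *
st()
xy=off(WIRE,6.4,-.003,.015);print(xy)
for z in(.15,.091): print(list(delta([*xy,z],pose(6.4,-70.3))))
im=bot.capture("side");crop(im,"pics/w1.png",230,30,170,150,4)
im=bot.capture("top");crop(im,"pics/w2.png",310,110,180,140,4)
```

```text
24.65 [ 0.5064 -0.3476  0.2309] q [-72.1552  39.1091 115.8909  91.5928  67.4808 -63.2995] F [-0.6441  0.1143 -3.4997] op 0.6183644844506373
[[ 0.3342  0.1131  0.9357]
 [ 0.0373 -0.9936  0.1067]
 [ 0.9418 -0.0008 -0.3363]]
[ 0.5063 -0.3494]
[np.float64(-0.381), np.float64(0.009), np.float64(0.135), np.float64(-0.001), np.float64(-0.001), np.float64(-0.0)]
[np.float64(-0.659), np.float64(0.01), np.float64(0.234), np.float64(-0.001), np.float64(-0.001), np.float64(-0.0)]
```

View pics/w1.png

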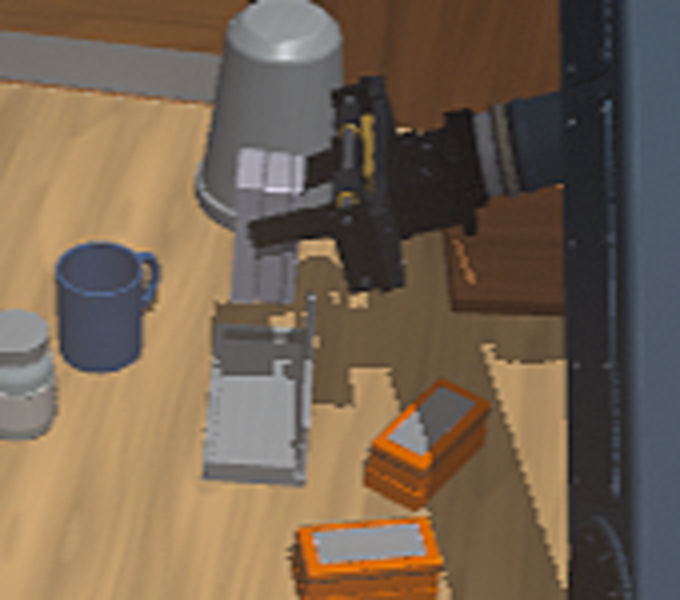

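View pics/w2.png

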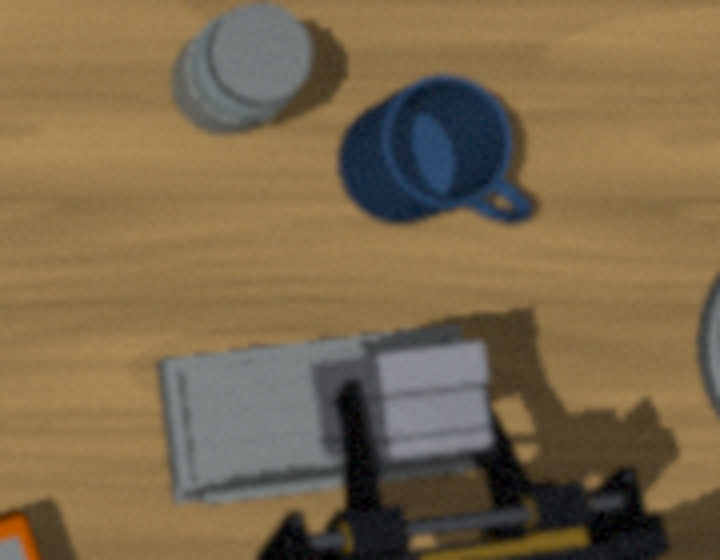

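Run:
```python
from h import *
P=plane("top",(np.array([(380,352),(486,342),(492,450),(385,460)])+.5)/4-.5+(310,110),.263);print(P,P.mean(0),off(WIRE,6.4,.004,.015))
```

```text
[[ 0.5376 -0.3197  0.263 ]
 [ 0.5423 -0.3734  0.263 ]
 [ 0.4896 -0.3751  0.263 ]
 [ 0.4853 -0.321   0.263 ]] [ 0.5137 -0.3473  0.263 ] [ 0.5133 -0.3486]
```

>>> {"op": "carry_out", "data": {"targets": [[-0.1,0.005,0.036,0,0,0],[-0.2,0.01,0.07,0,0,0],[-0.3,0.01,0.105,0,0,0],[-0.381,0.01,0.135,0,0,0],[-0.381,0.01,0.135,0,0,0]]}}

```text
time_s: 25.38
position: [0.5065, -0.35, 0.1496]
tcp_rot: [[0.335, 0.112, 0.936], [0.036, -0.994, 0.106], [0.942, -0.001, -0.337]]
force: [-0.2, -0.2, -3.3]
opening: 0.621
```

>>> {"op": "carry_out", "data": {"targets": [[-0.06,0,0.021,0,0,0],[-0.12,0,0.043,0,0,0],[-0.18,0,0.064,0,0,0],[-0.22,0,0.079,0,0,0],[-0.25,0,0.089,0,0,0],[-0.265,0,0.095,0,0,0],[-0.276,0,0.099,0,0,0],[-0.283,0,0.101,0,0,0],[-0.283,0,0.101,0,0,0]]}}

```text
time_s: 26.5
position: [0.5065, -0.35, 0.0896]
tcp_rot: [[0.334, 0.112, 0.936], [0.037, -0.994, 0.106], [0.942, -0.001, -0.336]]
force: [-0.2, -0.6, -3.2]
opening: 0.62
```

>>> {"op": "carry_out", "data": {"targets": [[-0.005,0,0.002,0,0,0],[-0.01,0,0.004,0,0,0],[-0.01,0,0.004,0,0,0]]}}

```text
time_s: 26.88
position: [0.5067, -0.35, 0.0879]
tcp_rot: [[0.333, 0.112, 0.936], [0.037, -0.994, 0.106], [0.942, -0.001, -0.335]]
force: [-0.2, -0.2, -1.4]
opening: 0.619
```

>>> {"op": "carry_out", "data": {"targets": [[-0.005,0,0.002,0,0,0],[-0.007,0,0.002,0,0,0],[-0.007,0,0.002,0,0,0]]}}

```text
time_s: 27.25
position: [0.5067, -0.35, 0.0878]
tcp_rot: [[0.33, 0.112, 0.937], [0.037, -0.994, 0.106], [0.943, -0.0, -0.333]]
force: [-4.6, 0.2, 4.8]
opening: 0.617
```

>>> {"op": "carry_out", "data": {"targets": [[0,0,0,0,0,0],[0,0,0,0,0,0],[0,0,0,0,0,0],[0,0,0,0,0,0]], "jaw": 0.8}}

```text
time_s: 27.75
position: [0.5067, -0.35, 0.0877]
tcp_rot: [[0.331, 0.112, 0.937], [0.037, -0.994, 0.106], [0.943, -0.001, -0.333]]
force: [-0.4, -0.4, -0.6]
opening: 0.882
```

>>> {"op": "carry_out", "data": {"targets": [[0.01,0,-0.05,0,0,0],[0.02,0,-0.15,0,0,0],[0.03,0,-0.27,0,0,0],[0.05,0,-0.4,0,0,0],[0.15,0,-0.5,0,0,0],[0.35,0,-0.5,0,0,0],[0.6,0,-0.5,0,0,0],[0.8,0,-0.5,0,0,0],[0.8,0,-0.5,0,0,0]]}}

```text
time_s: 28.88
position: [0.4662, -0.3543, 0.2747]
tcp_rot: [[0.329, 0.114, 0.938], [0.043, -0.993, 0.105], [0.943, 0.006, -0.332]]
force: [0.3, 0.8, -0.1]
opening: 0.899
```

Run:
```python
from h import *
st()
im=bot.capture("side");cv2.imwrite("pics/f1.png",im)
im=bot.capture("top");cv2.imwrite("pics/f2.png",im)
```

```text
28.875 [ 0.4662 -0.3543  0.2747] q [-77.6745  33.1907 116.9727  85.0825  70.3687 -58.6585] F [ 0.2502  0.7996 -0.1465] op 0.8992405427972162
[[ 0.3288  0.1138  0.9375]
 [ 0.0432 -0.9935  0.1054]
 [ 0.9434  0.0059 -0.3316]]
```

View pics/f1.png

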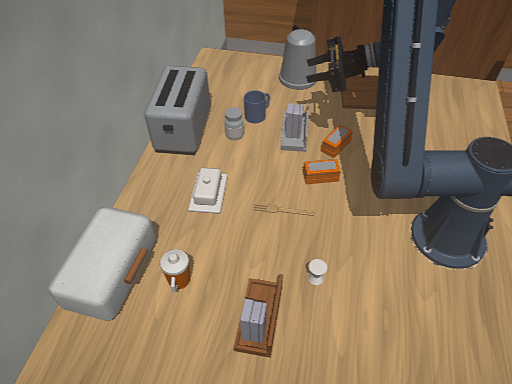

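View pics/f2.png

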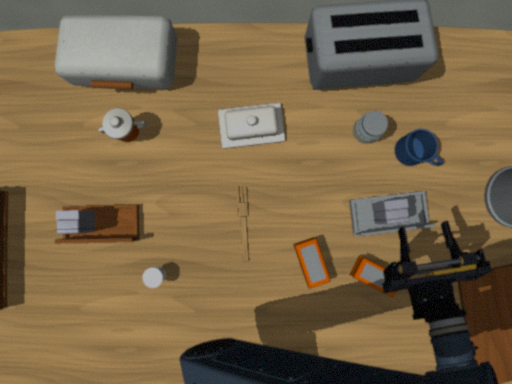

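Run:
```python
from h import *
im=cv2.imread("pics/f2.png")
crop(im,"pics/f3.png",45,195,100,55,7);crop(im,"pics/f4.png",345,180,100,60,7)
```

```text
(no output)
```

View pics/f3.png

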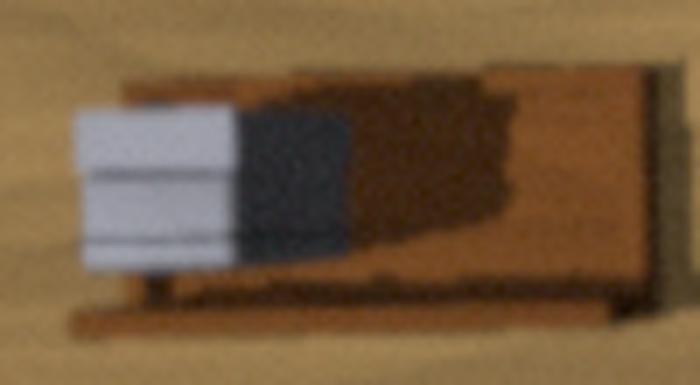

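View pics/f4.png

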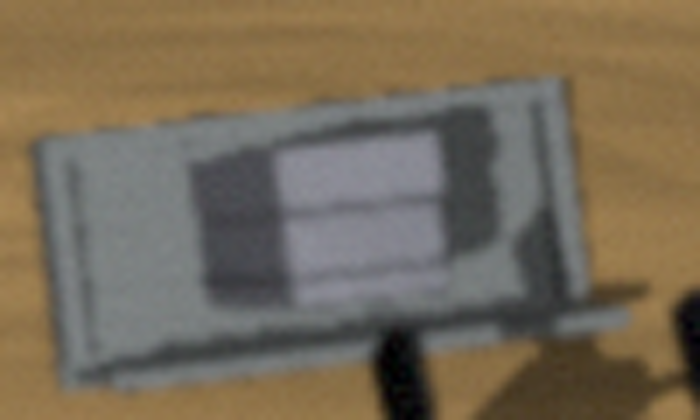

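Run:
```python
from h import *
f=lambda p,o:(np.array(p)+.5)/7-.5+o
for p,o,K in(([(77,110),(235,107),(235,265),(84,270)],(45,195),PINE),([(275,145),(437,130),(447,290),(295,305)],(345,180),WIRE)):
    c=plane("top",f(p,o),.12).mean(0)[:2]-K[:2]; print(R.from_euler('z',-K[2],degrees=True).as_matrix()[:2,:2]@c)
st(); bot.hand_in()
```

```text
[0.0061 0.0418]
[0.0058 0.0149]
28.975 [ 0.4655 -0.3543  0.2719] q [-77.7506  33.4914 117.0504  85.0628  70.2969 -58.7032] F [-0.7623 -0.5292  0.2982] op 0.9022539495291955
[[ 0.3313  0.1124  0.9368]
 [ 0.0377 -0.9937  0.1059]
 [ 0.9428  0.0003 -0.3334]]
the job is handed in; nothing more can be done
```

I tipped up both tins to look at their bases, stood each on a short end in its rack, and handed the job in at about 29 s; no verdict was given.

- **Right-hand tin:** its base has a raised block, about 7–8 mm proud by two views that agreed, so it went in the pine rack.
- **Left-hand tin:** its base was plainly empty, so it went in the wire rack.

**Last checks:**
- In the top view the pine tin sits about (6, 42) mm from the bed's middle in rack x, y, and the wire tin about (6, 15) mm; both are within limits.
- Both tins stand upright in the last pictures, the other things looked unmoved by eye (not measured), and the gripper was clear of everything.
- **One disagreement:** a camera estimate of the first tin's position in the grip was about 12 mm off along the camera's line of sight. I took it as depth error, because the tin's angle matched and the top view at placing agreed with the expected position.

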